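Find the rubber mould block that has gone soft

TASK

One of the three rubber mould blocks on the board has gone soft: find it with the pen-like hardness gauge and mark it. Take the gauge from its stand and test all three blocks from the robot's left to its right, setting the pin on the round centre and pressing squarely with about 15 N, so that the gauge's foot comes to bear on the rubber, for half a second, and noting how far the pin is pushed back into the gauge: least on the soft one. Then stand the gauge back in its stand and set the brass weight, nose down, on the middle of the soft block, so that its nose sinks in and it stands upright on the rubber; leave the blocks in their nests and everything else where it is.

Things in the scene. Friction and masses are not known exactly. Their poses are not given: they have to be found in the camera images.
- gauge: gauge, 140 g, upright in its stand: dark steel barrel 22 mm thick, top 86 mm above the underside of its round steel foot (25 mm wide, 7 mm thick), the centre of which is the origin; z up. A 5 mm pin on a spring (1 N/mm) sticks 10 mm out below. Grip the barrel hard (40 N) 60 mm above the foot's underside. As the foot lands, the pin pushes 8 to 9 N on firm rubber, 3 N on soft; then the force climbs steeply
- gauge_pin (a joint): how far the gauge's pin has been pushed into the barrel (m), 0 = fully out, 0.010 = level with the foot; the brass rod on top of the barrel (6 mm thick, 6 mm proud) rises by as much. With the foot bearing on a block it reads about 8.5 mm on firm rubber and 3 mm on soft
- block_a: mould block, 160 g, one of three that look alike: aluminium frame 56 x 40 x 34 mm (long side along x, walls 4 mm) filled with black rubber whose face lies up to 3.5 mm above or below the frame's top, in each block differently; origin under its centre. The round 14 mm core in the middle gives like a spring: 0.4 N/mm in the soft block, 5 to 6 N/mm in the two firm ones. Over 25 N from the gauge spoils it
- block_b: a second such block, same size, origin and rules
- block_c: a third such block, same size, origin and rules
- nest_left (a point): centre of the top of the frame (42 mm above the bench) of the block in the left nest of the board, as seen from the robot (left is +y); the nests lie 85 mm apart along the board's y
- nest_mid (a point): centre of the top of the frame (42 mm above the bench) of the block in the middle nest of the board, as seen from the robot (left is +y); the nests lie 85 mm apart along the board's y
- nest_right (a point): centre of the top of the frame (42 mm above the bench) of the block in the right nest of the board, as seen from the robot (left is +y); the nests lie 85 mm apart along the board's y
- board: fixed wooden board 100 x 270 x 8 mm with three nests in a row along its y, each with 4 mm high strips around its block (2 to 3 mm clearance); its axes are nearly those of the blocks; origin under its centre
- stand: fixed wooden block 80 x 80 x 16 mm with a brass ring on it (42 mm outside, 34 mm inside, 20 mm high, so its rim is 36 mm above the bench); origin under the centre, below the ring. The gauge's foot stands inside the ring on the wood, its underside 16 mm above the bench, its pin hanging in a 14 mm bore
- weight: brass marking weight, 500 g: cylinder 35 mm across and 60 mm tall, origin at the centre of its flat underside, from which a nose 10 mm thick sticks out 10 mm downwards. It starts upright on the cork rest, its underside 12 mm above the bench. Set on the soft block it sinks until its underside meets the block; on a firm one it stays about 9 mm proud of the rubber. Grip it about 35 mm above its underside
- rest: fixed square cork slab on the bench, 56 x 56 x 12 mm, with a hole about 19 mm wide in its middle; origin under its centre
- pliers: pliers with blue handles, 125 mm long, a bystander lying flat; origin below the pivot
- screwdriver: screwdriver, 170 mm, a bystander lying flat
- brush: brush, 160 mm, a bystander lying flat
- tin: brass tin, 60 mm across and 32 mm tall, a bystander; origin under its centre
- bottle: white plastic bottle, 38 mm across and 95 mm tall, a bystander; origin under its centre
- oilstone: grey oilstone 50 x 130 x 22 mm, a bystander; origin under its centre
- cup: white cup, 64 mm across and 45 mm tall, a bystander; origin under its centre
There are look-alikes about, which are no part of the job. Several things have the shape of the stand; the one meant has the colours described above. What is shaped like the weight but red is not meant.

How it is judged (in metres and radians):
On the way, in this order (a step that is already met when the one before it is completed fails the run):
1. the left block is tested: gauge upright over its centre (9 mm) and pressed on it with over 11 N, so that the foot bears (horizontal distance between gauge and nest_left below 0.009 m and z of gauge in the frame of nest_left below 0.0065 m and angle between gauge's own z axis and vertical below 0.12 rad and (contact force between gauge and block_a above 11 N or contact force between gauge and block_b above 11 N or contact force between gauge and block_c above 11 N)), for 0.2 s.
2. the middle block is tested: gauge upright over its centre (9 mm) and pressed on it with over 11 N, so that the foot bears (horizontal distance between gauge and nest_mid below 0.009 m and z of gauge in the frame of nest_mid below 0.0065 m and angle between gauge's own z axis and vertical below 0.12 rad and (contact force between gauge and block_a above 11 N or contact force between gauge and block_b above 11 N or contact force between gauge and block_c above 11 N)), for 0.2 s.
3. the right block is tested: gauge upright over its centre (9 mm) and pressed on it with over 11 N, so that the foot bears (horizontal distance between gauge and nest_right below 0.009 m and z of gauge in the frame of nest_right below 0.0065 m and angle between gauge's own z axis and vertical below 0.12 rad and (contact force between gauge and block_a above 11 N or contact force between gauge and block_b above 11 N or contact force between gauge and block_c above 11 N)), for 0.2 s.
4. the gauge stands in its stand again, let go (horizontal distance between gauge and stand below 0.007 m and z of gauge in the frame of stand between 0.012 and 0.019 m and angle between gauge's own z axis and vertical below 0.12 rad and contact force between the fingers and gauge below 0.1 N), for 0.2 s.
At the end, for the whole second after the job is handed in: the weight stands upright (0.1 rad), let go and at rest on the middle (8 mm) of the soft block, its nose sunk in (underside at most 4.5 mm above the frame); the gauge stands upright in its stand (within 7 mm, foot on the wood), let go; all blocks are within 10 mm of where they began (all of step 4 and ((horizontal distance between weight and nest_left below 0.008 m and z of weight in the frame of nest_left between -0.006 and 0.0045 m) or (horizontal distance between weight and nest_mid below 0.008 m and z of weight in the frame of nest_mid between -0.006 and 0.0045 m) or (horizontal distance between weight and nest_right below 0.008 m and z of weight in the frame of nest_right between -0.006 and 0.0045 m)) and angle between weight's own z axis and vertical below 0.1 rad and linear speed of weight below 0.01 m/s and contact force between the fingers and weight below 0.1 N and distance of each of block_a, block_b, block_c from where it was at the start of the episode below 0.01 m); the robot touches nothing.
It fails at once if the gauge is pressed on a block with more than 25 N (contact force between gauge and block_a above 25 N or contact force between gauge and block_b above 25 N or contact force between gauge and block_c above 25 N).
It fails at once if a bystander is moved by more than 30 mm (distance of any of pliers, screwdriver, brush, tin, bottle, oilstone, cup from where it was at the start of the episode above 0.03 m).
It also fails if it takes over 72 s, if anything falls off the work surface, if the arm or the gripper's body presses on something with over 40 N, if the wrist force passes 120 N, or if a joint passes its speed limit or range.

ROBOT

A 7-joint arm with a two-finger parallel gripper is mounted at the origin on the work surface. World frame = base frame: x ahead of the robot, y to its left, z up, the work surface at z = 0. Lengths are in mm, angles in rad, forces in N, time in s.
With the tool pointing down it reaches from about 350 to 900 mm from the base axis. Payload 19.9 kg.
Tool frame: the origin (TCP) lies at the very end of the fingers, on their centre line; the grasp point (between the pads) lies 19 mm behind it; z points along the fingers, x is the direction in which the jaws open and shut, and the axes are right-handed (so a half turn about z gives the same grasp; the last joint's range is limited). The gripper opens to 94 mm and grips with 3 to 60 N. Pads are 16 mm wide; open, the fingers measure 119 mm over their backs; the gripper's body (75 mm by 177 mm) begins 78 mm behind the grasp point.
Start: joints at [-0.042, 0.417, -0.01, 1.614, 0.005, 1.111, -0.053], TCP at [624.976, 0, 166.625] pointing down, gripper open.
Joint ranges: [-2.81, 2.81], [-0.39, 2.02], [-1.27, 1.25], [0.06, 2.57], [-1.19, 4.33], [0.19, 2], [-2.82, 2.82]. Speed limits (rad/s): [1.89, 1.89, 2.39, 2.39, 3.01, 3.01, 3.01].

INTERFACE

Orientations are given as a rotation vector (axis times angle).
In Python, from plant import env gives the robot as it stands.
- The arm moves only by the tool servo_tool, never from a script. Its argument "rows" is a list of rows, each a list of 4 numbers: the shift along the tool's x, y, z in mm, then the turn about the tool's z in rad. In form: [[tx, ty, tz, twist], ...]. A call has exactly 10 rows; each row is the pose to reach, as a shift and turn from the pose commanded when the call began, along the tool's axes at that moment; what a row does not reach only later rows make up. A row lasts 1/10 s, in which the tool goes at most 50 mm and 8.59 degrees, less where a joint would pass 70% of its speed; a pose out of reach is approached as far as the arm can. A call with a gripper value outside its range is refused whole. "grip" is the opening, from 0 (shut) to 1 (fully open), set as the call begins (left out, the last holds). The fingers move at their own pace and stop on an object; "newtons" is the grip in N (left out, the last holds). Time passes only in rows, so rows that repeat a pose let the fingers close, or fill a call up. It gives the time, the measured TCP pose, the force and the opening at its end, in the units of the state.
- env.sense(): the state, without advancing time (a new reading comes with each control period).
- env.read_camera(name): name is "scene" or "side" or "wrist"; returns a dict with "pixels" (384x512x3 uint8, blue, green, red), "fx", "fy", "cx", "cy" (pixels), "R" (3x3) and "t" (3): a world point X has camera coordinates R X + t. Camera axes: x right, y down, z forward; pixel columns grow to the right and rows downward; lengths in mm; the calibration is good to about 2 mm. A picture is of the moment at which its call begins. There is no depth.
- env.hand_in(): hands the job in, once; it reports no verdict.
The state is a dict: "time": time; "q": joint angles; "joint_vel": joint speeds; "joint_torque": joint torques, N m; "eef_pos": TCP position; "orientation": TCP orientation; "force": force on the tool from outside, world axes, zero at the start; "moment": the same for the moment, N m; "finger_gap": finger opening in mm.
Only numpy, scipy, OpenCV 4.12 (cv2) and the standard library are available. Lean on these libraries where they do the work, as an engineer would, in place of code of your own. Each camera call takes 0.05 s, during which the arm holds its last target.

## Working session

There is one attempt and no reset: what is moved stays moved. The work goes in short steps, Python scripts to look and compute and a tool call to move; the robot and the scene stay as the last step left them, time stands still between calls to the robot, and variables do not carry over. Pictures are saved under pics/ and viewed, and the job is handed in when it is done.

Besides the shell and the picture viewer there is one more tool, called after ">>>" as name(argument=value, ...), one argument or row to a line, values as JSON. servo_tool: Moves the arm, as the interface text tells. Its arguments: {"type":"object","properties":{"rows":{"type":"array"},"grip":{"type":"number"},"newtons":{"type":"number"}},"required":["rows"]}

```bash
mkdir -p pics; ls
python3 - <<'E'
from plant import env
import cv2,pickle
s=env.sense();print(s)
d={}
for n in ["scene","side","wrist"]:
    c=env.read_camera(n);d[n]=c;cv2.imwrite(f"pics/{n}0.png",c["pixels"]);print(n,c["fx"],c["fy"],c["cx"],c["cy"],c["R"],c["t"])
pickle.dump(d,open("cams0.pkl","wb"))
E
```

```text
pics
{'time': 0.0, 'q': array([-0.04144193,  0.41796747, -0.01031421,  1.61414206,  0.00470759,
        1.11068277, -0.05297904]), 'joint_vel': array([-0.00028768, -0.00041419, -0.0014977 ,  0.00145739, -0.0009175 ,
       -0.00134909,  0.00163036]), 'joint_torque': array([ 3.52895018e-03, -8.51262331e+01,  6.40313700e-01, -4.25991547e+01,
       -4.87577857e-02,  1.87510403e-02,  1.73272206e-04]), 'eef_pos': array([ 6.24597735e+02, -4.72673298e-02,  1.66042816e+02]), 'orientation': array([ 3.14150088e+00, -2.41508147e-05, -1.84151035e-03]), 'force': array([ 1.1535164 , -0.53597761, -0.6118765 ]), 'moment': array([ 0.02407945, -0.02269977, -0.03835552]), 'finger_gap': 94.00369768641568}
scene 353.04742841099295 353.04742841099295 262.0783073252992 185.96465005229524 [[-0.71604975  0.6980426   0.00304719]
 [ 0.5003597   0.51630135 -0.6950346 ]
 [-0.48673703 -0.49615466 -0.71896983]] [ 389.75389795 -187.48154659 1370.33405226]
side 420.2393255212207 420.2393255212207 256.823581734615 196.83881698854367 [[ 9.57218960e-01 -2.89364111e-01  5.23235484e-04]
 [-1.93507498e-01 -6.41466787e-01 -7.42344401e-01]
 [ 2.15143466e-01  7.10484886e-01 -6.70018296e-01]] [-500.40016182  110.81943129 1113.84895452]
wrist 282.23285920152415 282.23285920152415 258.0359643739873 191.234693155821 [[ 9.99999625e-01 -7.00787290e-04 -5.09094229e-04]
 [-5.26290719e-04 -9.58385788e-01  2.85475751e-01]
 [-6.87966452e-04 -2.85475376e-01 -9.58385797e-01]] [-623.4216812   -29.2745337   391.99025874]
```

View pics/scene0.png

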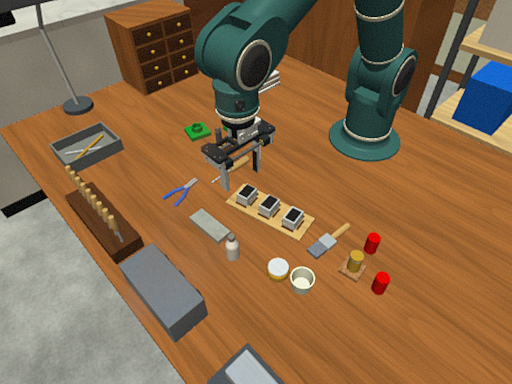

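View pics/side0.png

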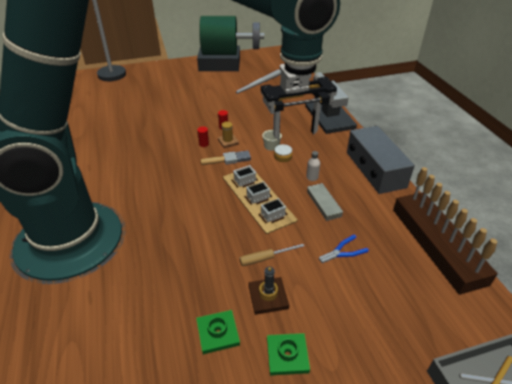

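View pics/wrist0.png

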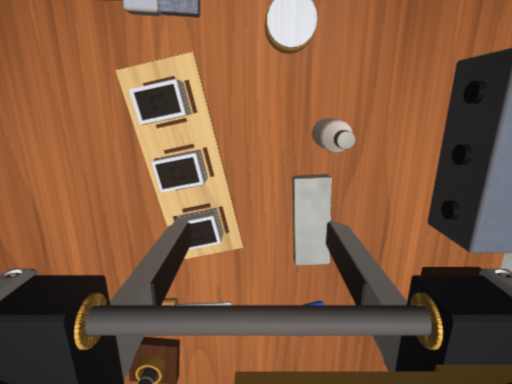

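```bash
cat > h.py <<'E'
import numpy as np,cv2,pickle
def ray(c,u,v,z):
    """world xy at height z of pixel"""
    R=np.array(c["R"]);t=np.array(c["t"]);C=-R.T@t
    d=R.T@np.array([(u-c["cx"])/c["fx"],(v-c["cy"])/c["fy"],1])
    return (C+d*(z-C[2])/d[2])
def proj(c,X):
    p=np.array(c["R"])@np.array(X,float)+c["t"];return c["cx"]+c["fx"]*p[0]/p[2],c["cy"]+c["fy"]*p[1]/p[2]
def crop(c,u0,v0,w,h,k,name):
    im=c["pixels"][v0:v0+h,u0:u0+w];cv2.imwrite("pics/"+name,cv2.resize(im,None,fx=k,fy=k,interpolation=cv2.INTER_CUBIC))
def tri(obs):
    A=[];b=[]
    for c,u,v in obs:
        R=np.array(c["R"]);t=np.array(c["t"])
        for a,r,cc,f in((u,0,c["cx"],c["fx"]),(v,1,c["cy"],c["fy"])):
            k=(a-cc)/f;A.append(R[r]-k*R[2]);b.append(-(t[r]-k*t[2]))
    x,res,_,_=np.linalg.lstsq(np.array(A),np.array(b),rcond=None);return x
E
python3 - <<'E'
from h import *
d=pickle.load(open("cams0.pkl","rb"))
crop(d["side"],190,150,130,160,4.5/1.25,"s_a.png")
crop(d["side"],190,100,110,80,7,"s_w.png")
crop(d["wrist"],110,40,140,220,2.7,"w_b.png")
crop(d["scene"],300,220,110,80,7,"c_w.png")
crop(d["side"],235,255,70,60,8,"s_g.png")
crop(d["scene"],220,175,100,75,7,"c_b.png")
E
```

```text
(no output)
```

View pics/s_w.png

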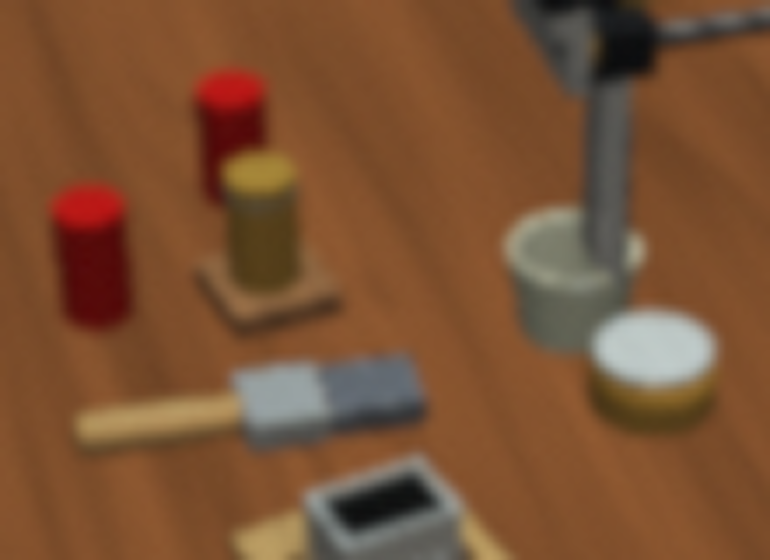

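View pics/w_b.png

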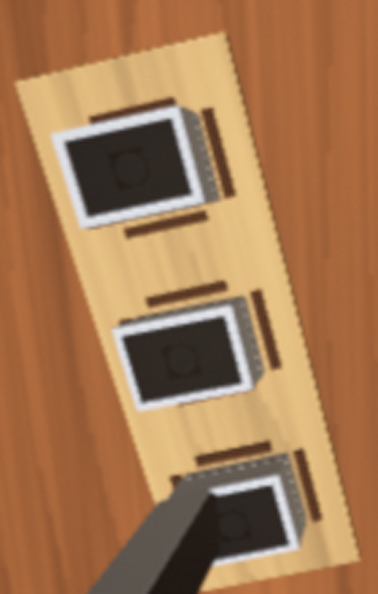

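View pics/c_w.png

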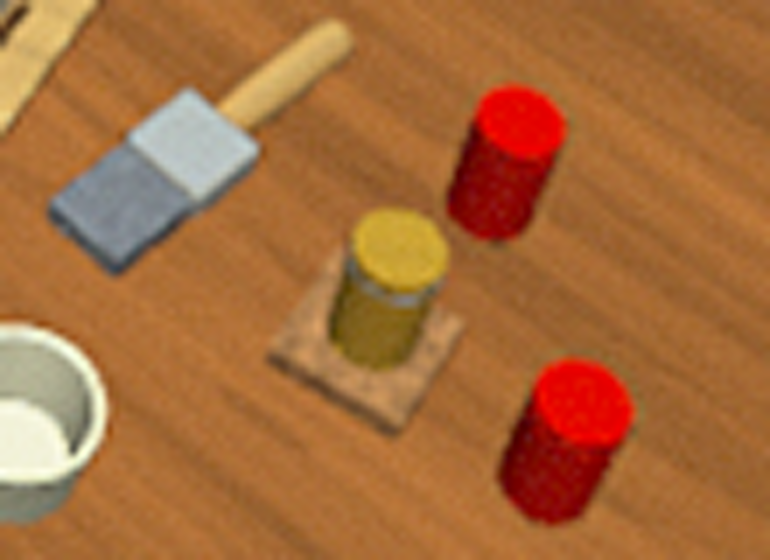

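View pics/s_g.png

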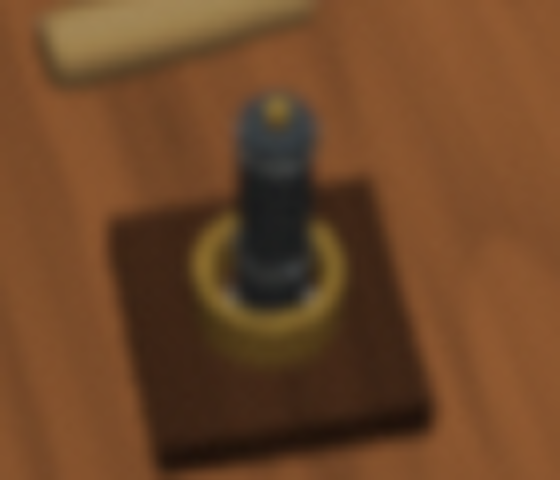

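View pics/s_a.png

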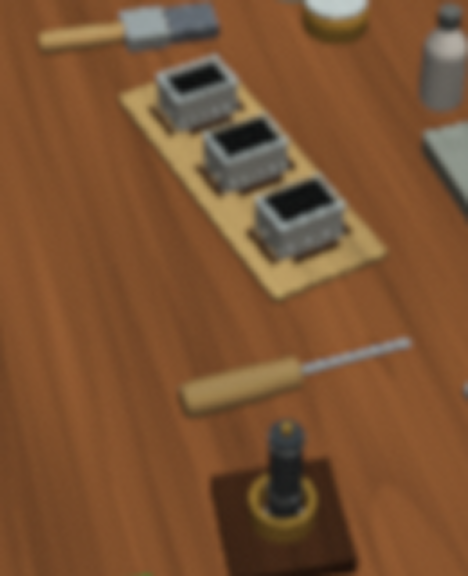

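View pics/c_b.png

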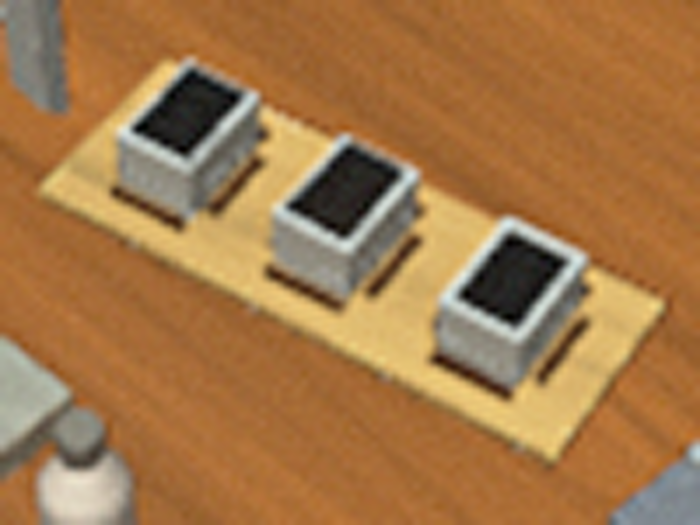

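Run:
```python
from h import *
d=pickle.load(open("cams0.pkl","rb"));S,C,W=d["side"],d["scene"],d["wrist"]
np.set_printoptions(precision=1,suppress=True)
print("gaugetop",ray(S,269.75,268.5,108),"rim",ray(S,268.75,288.75,36))
print("weight",ray(S,227.1,124.3,72),ray(C,357.4,255.3,72),tri([(S,227.1,124.3),(C,357.4,255.3)]))
for n,w,c,s in [("L",(130,169),(515,272),(197,78)),("M",(182,360),(347,188),(247,135)),("R",(233,524),(190,108),(300,200))]:
    print(n,ray(W,w[0]/2.7+110,w[1]/2.7+40,42),ray(C,c[0]/7+220,c[1]/7+175,42),ray(S,s[0]/3.6+190,s[1]/3.6+150,42))
a=ray(W,17/2.7+110,80/2.7+40,8);b=ray(W,225/2.7+110,33/2.7+40,8);e=ray(W,358/2.7+110,560/2.7+40,8);print("board",a,b,e,np.degrees(np.arctan2(*(b-a)[1::-1])),np.degrees(np.arctan2(*(b-e)[1::-1])))
# stand orientation
P=[ray(S,235+u/8,255+v/8,16) for u,v in((110,222),(372,180),(432,410),(158,455))]
print("stand",*P)
P=[ray(S,190+u/7,100+v/7,12) for u,v in((205,265),(340,290),(243,322))]
print("rest",*P)
print("brush/cup/red",ray(S,190+240/7,100+405/7,10),ray(S,190+580/7,100+235/7,45),ray(S,190+230/7,100+90/7,70),ray(S,190+90/7,100+208/7,70),ray(S,190+415/7,100+400/7,5),ray(S,190+655/7,100+348/7,32))
print("screwdr handle",ray(S,190+185/3.6,150+395/3.6,20),ray(S,190+300/3.6,150+370/3.6,20),ray(S,190+410/3.6,150+342/3.6,5))
```

```text
gaugetop [ 452.3 -329.2  108. ] rim [ 451.3 -329.8   36. ]
weight [513.4 310.4  72. ] [507.7 315.9  72. ] [511.2 314.8  71.6]
L [508.1  88.6  42. ] [503.6  92.2  42. ] [511.3  87.4  42. ]
M [523.5   4.8  42. ] [521.1   9.   42. ] [529.9   6.   42. ]
R [541.7 -77.5  42. ] [537.9 -74.3  42. ] [546.3 -77.8  42. ]
board [449.  127.8   8. ] [545.1 147.3   8. ] [ 600.5 -115.     8. ] 11.422267929760949 101.92539822825579
stand [ 416.3 -286.6   16. ] [ 495.1 -294.5   16. ] [ 484.9 -374.2   16. ] [ 407.4 -365.9   16. ]
rest [487.1 327.8  12. ] [545.  287.9  12. ] [493.7 275.4  12. ]
brush/cup/red [477.3 214.1  10. ] [655.1 252.6  45. ] [517.4 388.8  70. ] [430.2 304.6  70. ] [557.8 200.9   5. ] [665.2 172.5  32. ]
screwdr handle [ 417.2 -217.8   20. ] [ 499.6 -219.4   20. ] [ 588.3 -205.4    5. ]
```

>>> servo_tool(
  rows=[
    [-20,37,0,0],
    [-40,75,0,0],
    [-60,115,0,0],
    [-80,155,0,0],
    [-100,195,0,0],
    [-122,235,0,0],
    [-143,275,0,0],
    [-160,305,0,0],
    [-170,323,0,0],
    [-173,330,0,0],
  ],
)

```text
time: 1.15
eef_pos: [450.5, -331.9, 166.6]
orientation: [3.141, -0.005, -0.001]
force: [1.0, 0.8, -0.5]
finger_gap: 94.0
```

```bash
cat > look.py <<'E'
import sys
from plant import env
from h import *
tag=sys.argv[1];n=sys.argv[2]
c=env.read_camera(n);s=env.sense();pickle.dump(c,open(f"{tag}.pkl","wb"))
if len(sys.argv)>3:
    a=list(map(int,sys.argv[3:7]));crop(c,*a,float(sys.argv[7]),tag+".png")
else: cv2.imwrite(f"pics/{tag}.png",c["pixels"])
print(s["time"],s["eef_pos"].round(1),s["orientation"].round(4),s["force"].round(2),round(s["finger_gap"],1))
E
python3 look.py w1 wrist
```

```text
1.2 [ 450.9 -331.7  166.5] [ 3.1412e+00 -3.8000e-03 -8.0000e-04] [ 0.15 -1.1  -0.31] 94.0
```

View pics/w1.png

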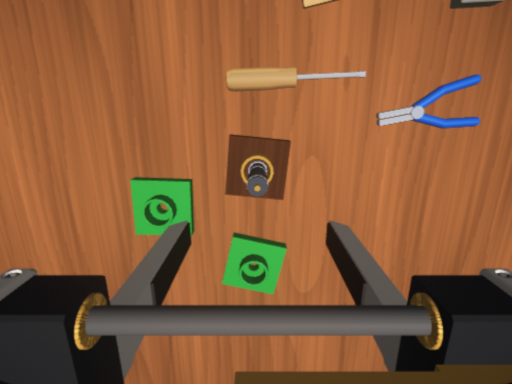

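Three stand-shaped things: two are green, at (162,207) and (254,264). The one at (258,170) is dark wood with a brass ring and holds the gauge, so that's the one. I'll confirm it in a crop.

Run:
```python
from h import *
c=pickle.load(open("w1.pkl","rb"));crop(c,220,130,80,75,8,"w1c.png")
```

```text
(no output)
```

View pics/w1c.png

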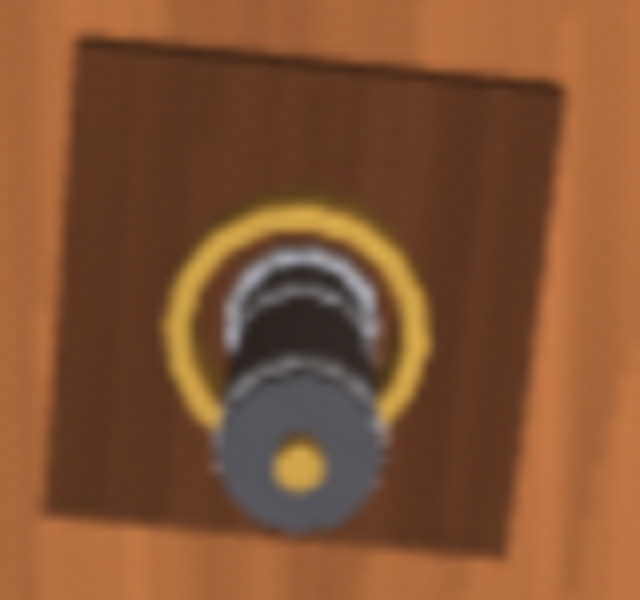

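Run:
```python
from h import *
np.set_printoptions(precision=1,suppress=True)
c=pickle.load(open("w1.pkl","rb"))
print(ray(c,257.1,171.0,36),ray(c,257.4,188.4,108),ray(c,257.5,186.3,102),proj(c,[451,-331.7,57]))
P=[ray(c,220+u/8,130+v/8,16) for u,v in((78,45),(562,88),(503,552),(45,512))];print(*P,sum(P)/4)
```

```text
[ 448.2 -325.6   36. ] [ 448.8 -327.8  108. ] [ 448.8 -327.2  102. ] (np.float64(259.3854764236112), np.float64(179.77692959853175))
[ 413.2 -283.5   16. ] [ 491.2 -290.6   16. ] [ 483.3 -369.5   16. ] [ 405. -362.   16.] [ 448.2 -326.4   16. ]
```

>>> servo_tool(
  rows=[
    [-2.5,-2.5,15,0],
    [-2.5,-2.5,35,0],
    [-2.5,-2.5,55,0],
    [-2.5,-2.5,75,0],
    [-2.5,-2.5,92,0],
    [-2.5,-2.5,103,0],
    [-2.5,-2.5,108,0],
    [-2.5,-2.5,109.6,0],
    [-2.5,-2.5,109.6,0],
    [-2.5,-2.5,109.6,0],
  ],
)

```text
time: 2.2
eef_pos: [449.9, -327.7, 57.7]
orientation: [3.141, 0.0, 0.001]
force: [-0.2, 0.5, -0.5]
finger_gap: 93.8
```

```bash
python3 look.py w2 wrist 180 100 160 140 4
```

```text
2.25 [ 449.8 -327.7   57.7] [ 3.1411e+00 -0.0000e+00  1.1000e-03] [-0.19 -0.99  0.43] 93.7
```

View pics/w2.png

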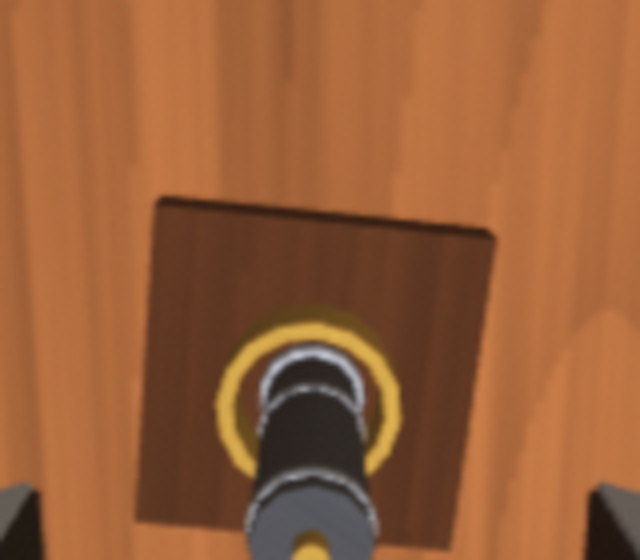

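>>> servo_tool(
  rows=[
    [0,0,0,0],
    [0,0,0,0],
    [0,0,0,0],
    [0,0,0,0],
    [0,0,0,0],
    [0,0,0,0],
    [0,0,0,0],
    [0,0,0,0],
    [0,0,0,0],
    [0,0,0,0],
  ],
  grip=0,
  newtons=40,
)

```text
time: 3.25
eef_pos: [449.5, -327.5, 57.1]
orientation: [3.142, 0.0, -0.0]
force: [-1.0, -0.3, -0.1]
finger_gap: 20.4
```

```bash
python3 look.py w3 wrist 180 100 160 140 4
```

```text
3.3 [ 449.5 -327.5   57.1] [ 3.1416e+00 -1.0000e-04 -1.0000e-04] [-0.41 -0.14  0.2 ] 20.3
```

View pics/w3.png

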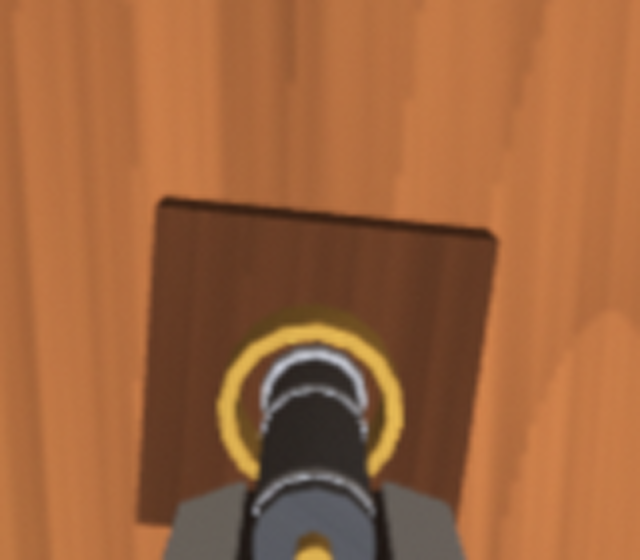

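Run:
```python
from h import *
np.set_printoptions(precision=1,suppress=True)
c=pickle.load(open("w3.pkl","rb"));crop(c,200,170,120,90,6,"w3c.png")
print(proj(c,[449.5,-327.5,108]),proj(c,[449.5,-327.5,102]))
```

```text
(np.float64(259.85345688035727), np.float64(241.00009230872496)) (np.float64(259.7939597326645), np.float64(236.9349010298797))
```

View pics/w3c.png

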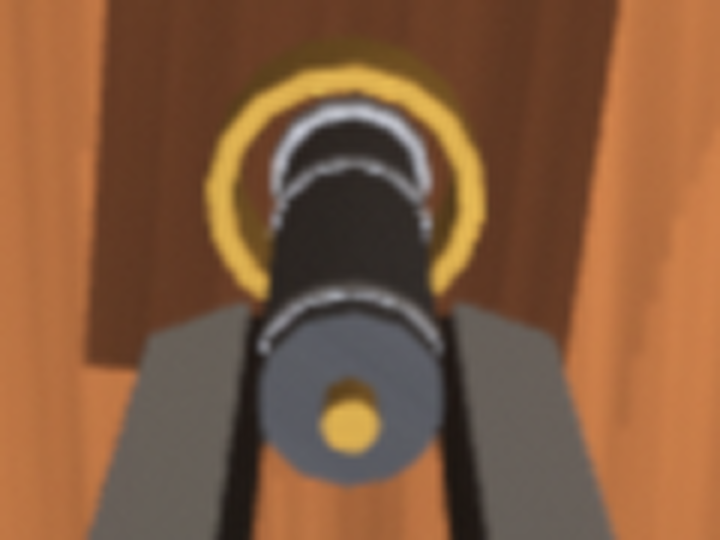

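>>> servo_tool(
  rows=[
    [0,0,-12,0],
    [0,0,-35,0],
    [0,0,-60,0],
    [2,-15,-70,0],
    [7,-50,-70,0],
    [13,-90,-70,0],
    [19,-135,-70,0],
    [25,-180,-70,0],
    [32,-225,-70,0],
    [38,-270,-70,0],
  ],
)

```text
time: 4.3
eef_pos: [487.0, -54.7, 127.2]
orientation: [3.142, 0.001, -0.0]
force: [1.7, -0.4, -1.5]
finger_gap: 20.3
```

>>> servo_tool(
  rows=[
    [6,-42,0,0],
    [11,-80,0,0],
    [15,-110,0,0],
    [18,-131,0,0],
    [20,-142,0,0],
    [20.7,-146.1,0,0],
    [20.7,-146.1,0,0],
    [20.7,-146.1,0,0],
    [20.7,-146.1,0,0],
    [20.7,-146.1,0,0],
  ],
)

```text
time: 5.3
eef_pos: [508.2, 87.9, 127.1]
orientation: [3.141, -0.002, -0.0]
force: [1.5, -0.2, -1.6]
finger_gap: 20.2
```

```bash
python3 look.py w4 wrist;python3 look.py s4 side 200 140 130 110 6;python3 - <<'E'
from h import *
c=pickle.load(open("w4.pkl","rb"));crop(c,170,100,180,150,4,"w4c.png")
E
```

```text
5.35 [508.2  88.  127.1] [ 3.1414e+00 -1.3000e-03 -0.0000e+00] [ 0.42  0.31 -1.71] 20.3
5.4 [508.2  88.2 127. ] [ 3.1415e+00 -1.1000e-03 -2.0000e-04] [ 0.09 -0.86 -1.59] 20.5
```

View pics/w4c.png

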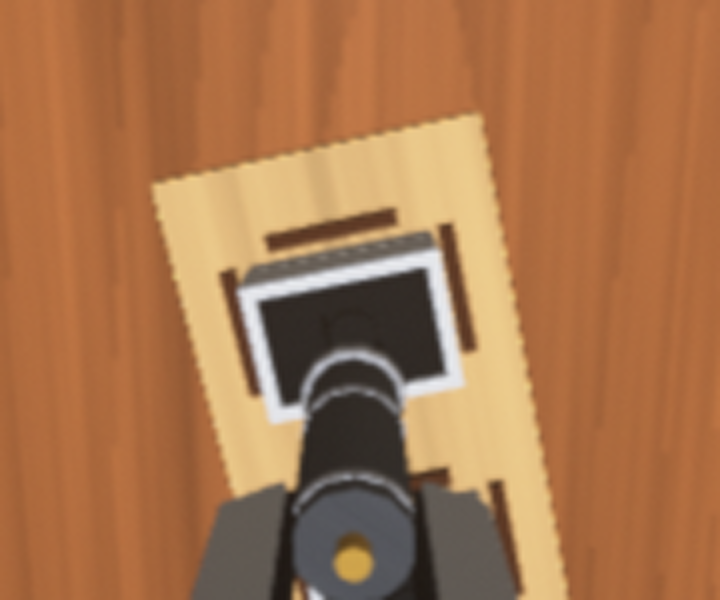

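View pics/s4.png

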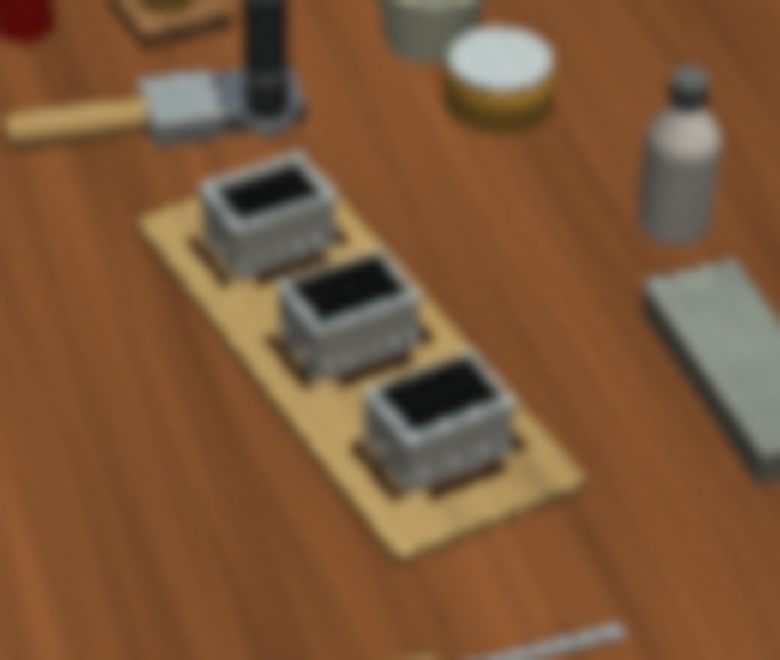

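```bash
cat >> h.py <<'E'
def corners(c,P,k,u0,v0,z):
    W=[ray(c,u0+u/k,v0+v/k,z)[:2] for u,v in P]
    a,b,cc,d=W
    A=np.array([cc-a,-(d-b)]).T;s=np.linalg.solve(A,b-a)
    return np.round(W,1).tolist(),a+s[0]*(cc-a),np.mean(W,0)
E
python3 - <<'E'
from h import *
c=pickle.load(open("w4.pkl","rb"))
print(corners(c,[(238,290),(440,250),(464,385),(270,422)],4,170,100,42))
# sanity: rod
print(ray(c,170+353/4,100+562/4,108-16+86), ray(c,170+355/4,100+345/4,42))
B=[ray(c,170+u/4,100+v/4,8) for u,v in((152,185),(482,114),(567,590),(235,500))];print(B)
E
```

```text
([[475.8, 102.6], [531.0, 113.7], [538.5, 75.2], [483.7, 64.3]], array([507.27344962,  88.87170903]), array([507.26580276,  88.93901023]))
[507.16472871  88.24490552 178.        ] [507.88850899  86.92346723  42.        ]
[array([447.73086261, 126.89102894,   8.        ]), array([545.11962132, 147.35351873,   8.        ]), array([578.03364818,  -6.8348051 ,   8.        ]), array([469.20386418,  25.60415961,   8.        ])]
```

>>> servo_tool(
  rows=[
    [0,-0.3,6,0],
    [0,-0.3,16,0],
    [0,-0.3,24,0],
    [0,-0.3,28,0],
    [0,-0.3,31,0],
    [0,-0.3,33,0],
    [0,-0.3,35,0],
    [0,-0.3,37,0],
    [0,-0.3,38,0],
    [0,-0.3,39,0],
  ],
)

```text
time: 6.4
eef_pos: [508.3, 88.9, 88.2]
orientation: [-3.142, 0.0, -0.0]
force: [0.9, 0.9, -0.3]
finger_gap: 20.3
```

>>> servo_tool(
  rows=[
    [0,0,0.6,0],
    [0,0,1.2,0],
    [0,0,1.8,0],
    [0,0,2.4,0],
    [0,0,3,0],
    [0,0,3.5,0],
    [0,0,4,0],
    [0,0,4,0],
    [0,0,4,0],
    [0,0,4,0],
  ],
)

```text
time: 7.4
eef_pos: [508.3, 88.9, 84.1]
orientation: [3.142, 0.0, 0.0]
force: [-0.1, 1.3, 4.2]
finger_gap: 20.0
```

Run:
```python
from plant import env
s=env.sense();print(s["eef_pos"],s["force"])
```

```text
[508.27087845  88.92177686  84.09529056] [-0.08115041  1.25633236  4.23155628]
```

>>> servo_tool(
  rows=[
    [0,0,0.5,0],
    [0,0,1,0],
    [0,0,1.4,0],
    [0,0,1.7,0],
    [0,0,2,0],
    [0,0,2.2,0],
    [0,0,2.2,0],
    [0,0,2.2,0],
    [0,0,2.2,0],
    [0,0,2.2,0],
  ],
)

```text
time: 8.4
eef_pos: [508.3, 88.9, 81.9]
orientation: [-3.142, 0.0, -0.0]
force: [0.3, 0.8, 5.4]
finger_gap: 20.0
```

>>> servo_tool(
  rows=[
    [0,0,0.3,0],
    [0,0,0.6,0],
    [0,0,0.9,0],
    [0,0,1.2,0],
    [0,0,1.2,0],
    [0,0,1.2,0],
    [0,0,1.2,0],
    [0,0,1.2,0],
    [0,0,1.2,0],
    [0,0,1.2,0],
  ],
)

```text
time: 9.4
eef_pos: [508.3, 89.0, 80.8]
orientation: [-3.142, 0.0, -0.0]
force: [-0.8, 0.2, 6.4]
finger_gap: 20.4
```

```bash
python3 look.py w5 wrist 200 170 120 90 6; python3 -c "
from plant import env;print(env.sense()['force'])"
```

```text
9.45 [508.3  88.9  80.8] [-3.1416e+00 -0.0000e+00 -2.0000e-04] [0.43 0.42 6.63] 20.2
[0.4305306  0.42009623 6.62696213]
```

View pics/w5.png

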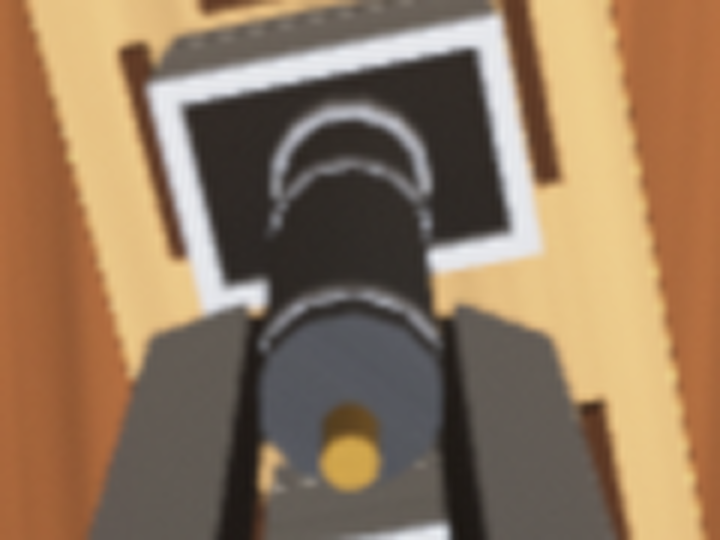

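>>> servo_tool(
  rows=[
    [0,0,0.2,0],
    [0,0,0.4,0],
    [0,0,0.6,0],
    [0,0,0.8,0],
    [0,0,0.8,0],
    [0,0,0.8,0],
    [0,0,0.8,0],
    [0,0,0.8,0],
    [0,0,0.8,0],
    [0,0,0.8,0],
  ],
)

```text
time: 10.45
eef_pos: [508.5, 89.0, 80.3]
orientation: [-3.141, 0.0, -0.001]
force: [-0.7, -0.8, 12.2]
finger_gap: 20.3
```

>>> servo_tool(
  rows=[
    [0,0,0.1,0],
    [0,0,0.15,0],
    [0,0,0.15,0],
    [0,0,0.15,0],
    [0,0,0.15,0],
    [0,0,0.15,0],
    [0,0,0.15,0],
    [0,0,0.15,0],
    [0,0,0.15,0],
    [0,0,0.15,0],
  ],
)

```text
time: 11.45
eef_pos: [508.6, 89.0, 80.2]
orientation: [-3.141, -0.0, -0.001]
force: [-1.3, 0.5, 13.4]
finger_gap: 20.4
```

```bash
python3 look.py w6 wrist 200 170 120 90 6
```

```text
11.5 [508.6  89.   80.3] [-3.1414e+00  0.0000e+00 -1.4000e-03] [-1.26 -0.44 12.75] 20.6
```

View pics/w6.png

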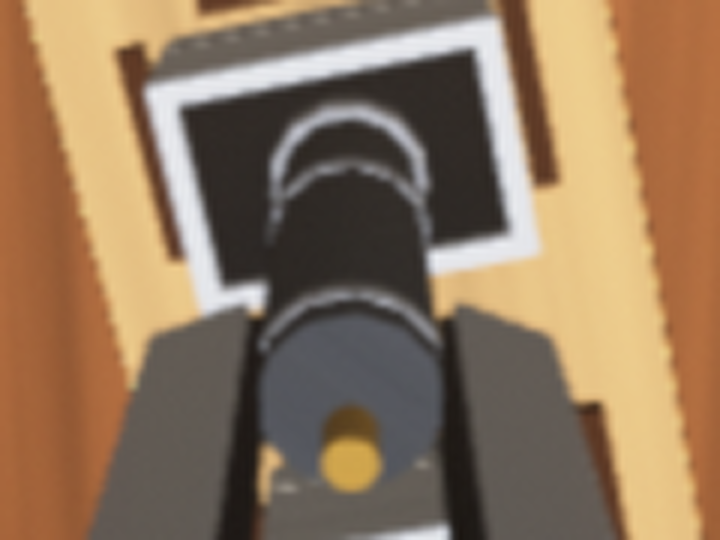

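>>> servo_tool(
  rows=[
    [0,0,-12,0],
    [0,0,-30,0],
    [4,20,-30,0],
    [11,54,-30,0],
    [15,74,-30,0],
    [16.8,83.3,-28,0],
    [16.8,83.3,-18,0],
    [16.8,83.3,-12,0],
    [16.8,83.3,-9.5,0],
    [16.8,83.3,-8.3,0],
  ],
)

```text
time: 12.5
eef_pos: [524.6, 6.6, 87.5]
orientation: [-3.141, -0.002, 0.002]
force: [-0.8, 0.1, 0.7]
finger_gap: 20.2
```

```bash
python3 look.py w7 wrist 170 130 150 130 5; python3 -c "
from plant import env;print(env.sense()['force'])"
```

```text
12.55 [524.6   6.4  87.6] [-3.1415e+00 -1.8000e-03  1.3000e-03] [-1.28 -1.34  0.23] 20.4
[-1.28265331 -1.33948998  0.23103425]
```

View pics/w7.png

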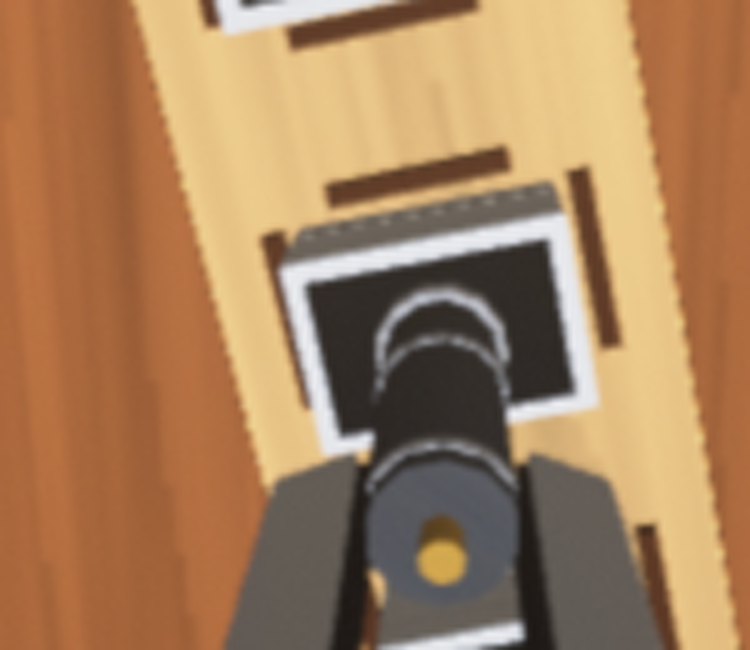

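Run:
```python
from h import *
c=pickle.load(open("w7.pkl","rb"))
print(corners(c,[(280,266),(560,212),(600,405),(327,456)],5,170,130,42))
```

```text
([[492.6, 19.7], [546.3, 30.4], [555.2, -8.8], [500.7, -19.8]], array([523.71706932,   5.5339298 ]), array([523.70850092,   5.38859948]))
```

>>> servo_tool(
  rows=[
    [0,0,0.5,0],
    [0,0,1,0],
    [0,0,1.5,0],
    [0,0,2,0],
    [0,0,2.5,0],
    [0,0,2.5,0],
    [0,0,2.5,0],
    [0,0,2.5,0],
    [0,0,2.5,0],
    [0,0,2.5,0],
  ],
)

```text
time: 13.55
eef_pos: [525.0, 5.6, 85.5]
orientation: [3.142, 0.0, -0.0]
force: [-0.2, 0.2, 0.8]
finger_gap: 20.2
```

```bash
python3 look.py w8 wrist 200 170 120 90 6; python3 -c "
from plant import env;print(env.sense()['force'])"
```

```text
13.6 [525.    5.6  85.5] [ 3.1416e+00 -0.0000e+00 -1.0000e-04] [-1.17  0.06  1.45] 20.0
[-1.1720571   0.05731112  1.45415047]
```

View pics/w8.png

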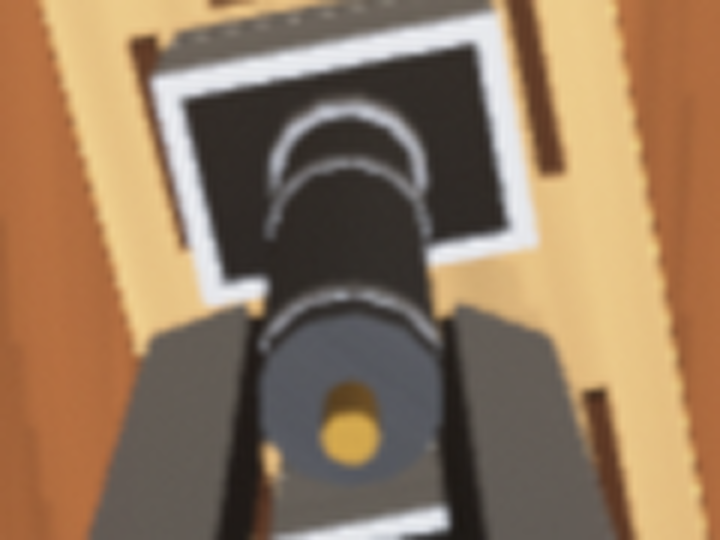

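>>> servo_tool(
  rows=[
    [0,0,0.2,0],
    [0,0,0.4,0],
    [0,0,0.6,0],
    [0,0,0.8,0],
    [0,0,0.8,0],
    [0,0,0.8,0],
    [0,0,0.8,0],
    [0,0,0.8,0],
    [0,0,0.8,0],
    [0,0,0.8,0],
  ],
)

```text
time: 14.6
eef_pos: [525.2, 5.7, 85.0]
orientation: [-3.142, -0.0, -0.001]
force: [-2.1, 0.4, 5.7]
finger_gap: 20.6
```

>>> servo_tool(
  rows=[
    [0,0,0.2,0],
    [0,0,0.4,0],
    [0,0,0.5,0],
    [0,0,0.6,0],
    [0,0,0.6,0],
    [0,0,0.6,0],
    [0,0,0.6,0],
    [0,0,0.6,0],
    [0,0,0.6,0],
    [0,0,0.6,0],
  ],
)

```text
time: 15.6
eef_pos: [525.5, 5.7, 84.8]
orientation: [-3.142, -0.0, -0.002]
force: [-3.5, 0.1, 13.0]
finger_gap: 19.8
```

>>> servo_tool(
  rows=[
    [0,0,0,0],
    [0,0,0,0],
    [0,0,0,0],
    [0,0,0,0],
    [0,0,0,0],
    [0,0,0,0],
    [0,0,0,0],
    [0,0,0,0],
    [0,0,0,0],
    [0,0,0,0],
  ],
)

```text
time: 16.6
eef_pos: [525.5, 5.7, 84.8]
orientation: [-3.142, -0.0, -0.002]
force: [-3.5, -0.3, 11.9]
finger_gap: 20.3
```

```bash
python3 look.py w9 wrist 200 170 120 90 6; python3 -c "
from plant import env;print(env.sense()['force'])"
```

```text
16.65 [525.5   5.7  84.8] [-3.1415e+00  0.0000e+00 -1.6000e-03] [-3.86 -0.11 12.72] 20.2
[-3.8562899  -0.11400935 12.71507246]
```

View pics/w9.png

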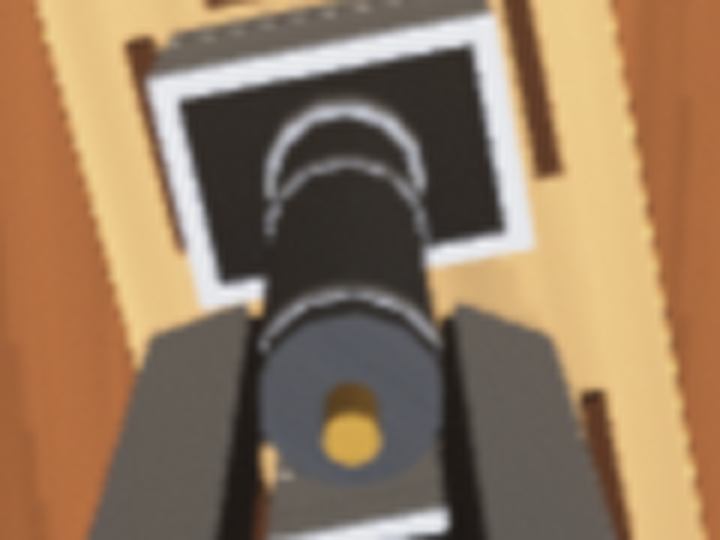

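>>> servo_tool(
  rows=[
    [0,0,-12,0],
    [0,0,-28,0],
    [4,20,-28,0],
    [11,54,-28,0],
    [15,74,-28,0],
    [16.8,83.3,-25,0],
    [16.8,83.3,-14,0],
    [16.8,83.3,-8,0],
    [16.8,83.3,-5.2,0],
    [16.8,83.3,-4,0],
  ],
)

```text
time: 17.65
eef_pos: [541.8, -76.7, 87.9]
orientation: [-3.141, -0.002, 0.0]
force: [-0.5, -0.9, 4.8]
finger_gap: 20.7
```

```bash
python3 look.py w10 wrist 170 130 150 130 5; python3 -c "
from plant import env;print(env.sense()['force'])"
```

```text
17.7 [541.8 -76.9  88. ] [-3.1415e+00 -1.7000e-03  2.0000e-04] [-1.27  0.61  4.46] 20.5
[-1.26664637  0.60869934  4.46458057]
```

View pics/w10.png

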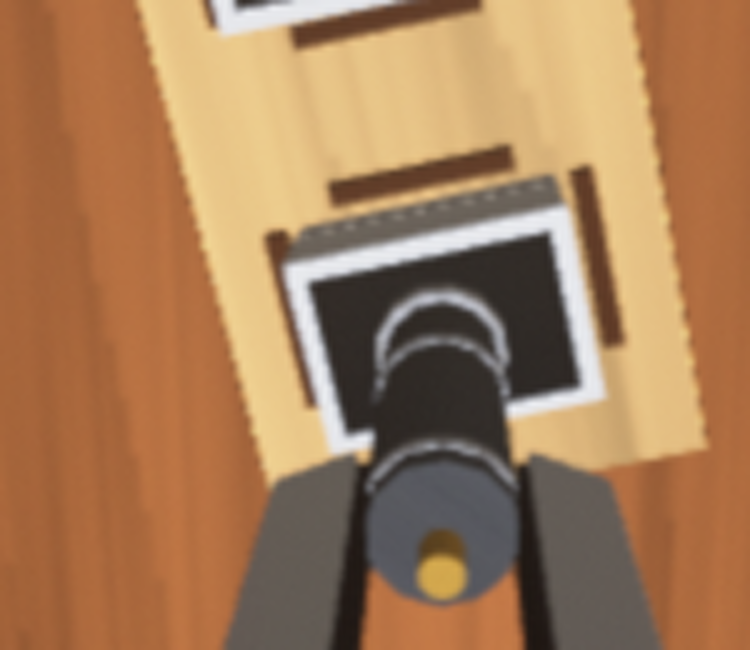

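>>> servo_tool(
  rows=[
    [0,0,0.5,0],
    [0,0,1,0],
    [0,0,1.4,0],
    [0,0,1.7,0],
    [0,0,2,0],
    [0,0,2,0],
    [0,0,2,0],
    [0,0,2,0],
    [0,0,2,0],
    [0,0,2,0],
  ],
)

```text
time: 18.7
eef_pos: [542.0, -77.7, 86.4]
orientation: [3.142, -0.0, 0.001]
force: [-1.5, -0.3, 6.1]
finger_gap: 20.2
```

Run:
```python
from h import *
c=pickle.load(open("w10.pkl","rb"))
print(corners(c,[(285,262),(565,207),(605,398),(332,452)],5,170,130,42))
```

```text
([[510.7, -62.9], [564.5, -52.0], [573.4, -90.8], [518.9, -102.3]], array([542.02194914, -76.80133381]), array([541.87361649, -76.98923172]))
```

>>> servo_tool(
  rows=[
    [0,0,0.2,0],
    [0,0,0.4,0],
    [0,0,0.6,0],
    [0,0,0.8,0],
    [0,0,0.8,0],
    [0,0,0.8,0],
    [0,0,0.8,0],
    [0,0,0.8,0],
    [0,0,0.8,0],
    [0,0,0.8,0],
  ],
)

```text
time: 19.7
eef_pos: [542.0, -77.7, 85.7]
orientation: [3.142, 0.0, 0.001]
force: [-0.8, -0.4, 6.6]
finger_gap: 20.3
```

>>> servo_tool(
  rows=[
    [0,0,0.2,0],
    [0,0,0.4,0],
    [0,0,0.6,0],
    [0,0,0.7,0],
    [0,0,0.7,0],
    [0,0,0.7,0],
    [0,0,0.7,0],
    [0,0,0.7,0],
    [0,0,0.7,0],
    [0,0,0.7,0],
  ],
)

```text
time: 20.7
eef_pos: [542.3, -77.7, 85.4]
orientation: [3.141, -0.0, 0.002]
force: [-2.4, 0.5, 13.8]
finger_gap: 20.2
```

>>> servo_tool(
  rows=[
    [0,0,0,0],
    [0,0,0,0],
    [0,0,0,0],
    [0,0,0,0],
    [0,0,0,0],
    [0,0,0,0],
    [0,0,0,0],
    [0,0,0,0],
    [0,0,0,0],
    [0,0,0,0],
  ],
)

```text
time: 21.7
eef_pos: [542.4, -77.7, 85.4]
orientation: [3.141, -0.0, 0.002]
force: [-1.9, 0.3, 12.7]
finger_gap: 20.2
```

```bash
python3 look.py w11 wrist 200 170 120 90 6
```

```text
21.75 [542.3 -77.7  85.4] [ 3.1415e+00 -1.0000e-04  1.8000e-03] [-2.37  0.69 13.06] 20.3
```

View pics/w11.png

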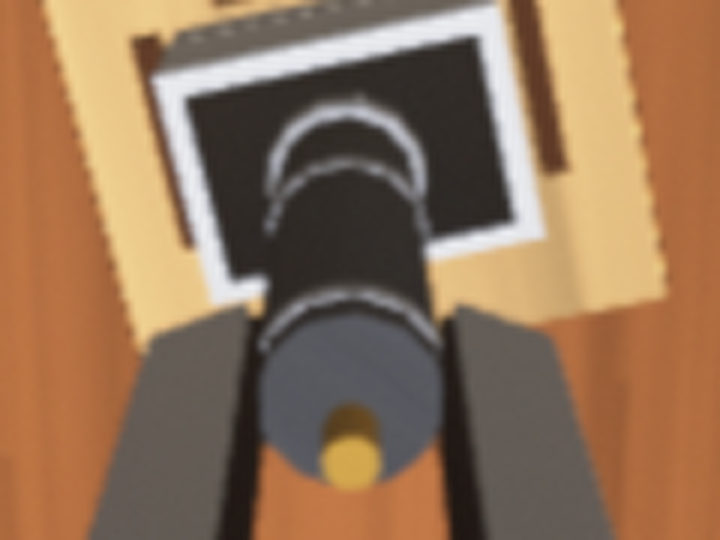

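>>> servo_tool(
  rows=[
    [0,0,-12,0],
    [0,0,-30,0],
    [-2,5,-42.5,0],
    [-13,35,-42.5,0],
    [-28,75,-42.5,0],
    [-43,116,-42.5,0],
    [-58,157,-42.5,0],
    [-73,197,-42.5,0],
    [-85,229,-42.5,0],
    [-92.3,249.3,-42.5,0],
  ],
)

```text
time: 22.75
eef_pos: [447.5, -329.9, 127.3]
orientation: [3.141, -0.005, -0.001]
force: [-1.0, 0.2, -1.4]
finger_gap: 20.4
```

>>> servo_tool(
  rows=[
    [0,0,0,0],
    [0,0,0,0],
    [0,0,0,0],
    [0,0,8,0],
    [0,0,16,0],
    [0,0,20,0],
    [0,0,20,0],
    [0,0,20,0],
    [0,0,20,0],
    [0,0,20,0],
  ],
)

```text
time: 23.75
eef_pos: [449.6, -327.1, 107.3]
orientation: [3.141, -0.0, 0.0]
force: [-0.5, 0.3, -1.7]
finger_gap: 20.7
```

```bash
python3 look.py w12 wrist 180 100 160 140 4;python3 look.py s12 side 225 230 80 80 7
```

```text
23.8 [ 449.5 -327.1  107.3] [ 3.1414e+00 -1.0000e-04  3.0000e-04] [ 0.2  -0.41 -1.85] 20.2
23.85 [ 449.5 -327.1  107.3] [ 3.1414e+00 -0.0000e+00  2.0000e-04] [-0.59 -0.04 -2.18] 20.0
```

View pics/w12.png

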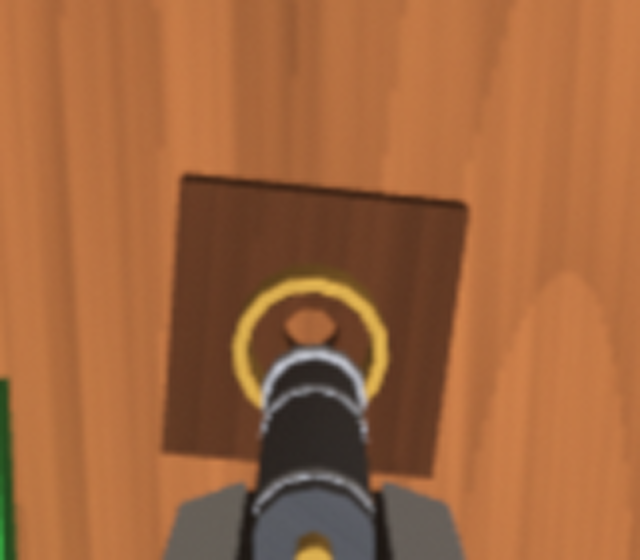

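View pics/s12.png

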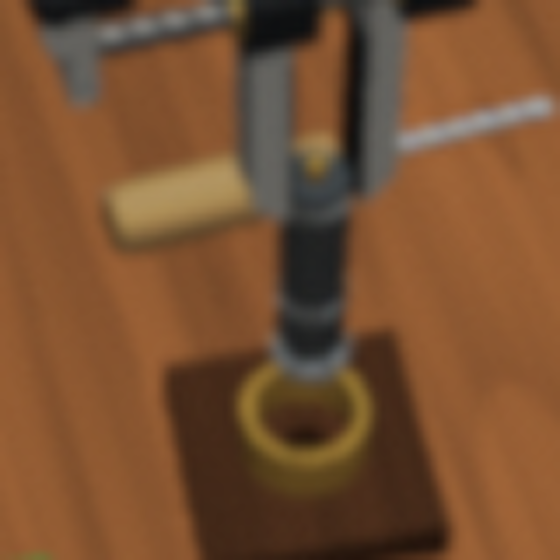

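>>> servo_tool(
  rows=[
    [0,0,8,0],
    [0,0,18,0],
    [0,0,28,0],
    [0,0,37,0],
    [0,0,43,0],
    [0,0,47,0],
    [0,0,49,0],
    [0,0,49.7,0],
    [0,0,49.7,0],
    [0,0,49.7,0],
  ],
)

```text
time: 24.85
eef_pos: [449.6, -327.1, 57.7]
orientation: [3.141, -0.0, 0.001]
force: [0.5, -0.8, -1.7]
finger_gap: 20.0
```

>>> servo_tool(
  rows=[
    [0,0,0.3,0],
    [0,0,0.5,0],
    [0,0,0.5,0],
    [0,0,0.5,0],
    [0,0,0.5,0],
    [0,0,0.5,0],
    [0,0,0.5,0],
    [0,0,0.5,0],
    [0,0,0.5,0],
    [0,0,0.5,0],
  ],
)

```text
time: 25.85
eef_pos: [449.6, -327.0, 57.0]
orientation: [3.141, -0.0, 0.0]
force: [0.1, 0.1, 3.8]
finger_gap: 20.4
```

>>> servo_tool(
  rows=[
    [0,0,0,0],
    [0,0,0,0],
    [0,0,0,0],
    [0,0,0,0],
    [0,0,0,0],
    [0,0,0,0],
    [0,0,0,0],
    [0,0,0,0],
    [0,0,0,0],
    [0,0,0,0],
  ],
  grip=0.7,
)

```text
time: 26.85
eef_pos: [449.5, -327.0, 56.9]
orientation: [3.142, -0.0, -0.0]
force: [1.1, -0.0, 0.6]
finger_gap: 65.8
```

```bash
python3 look.py w13 wrist 180 100 160 140 4;python3 look.py s13 side 225 230 80 80 7
```

```text
26.9 [ 449.5 -327.    56.9] [ 3.1416e+00 -0.0000e+00 -1.0000e-04] [0.49 0.46 0.47] 65.7
26.95 [ 449.5 -327.    56.9] [ 3.1416e+00  1.0000e-04 -1.0000e-04] [ 0.12 -0.54  0.59] 65.8
```

View pics/w13.png

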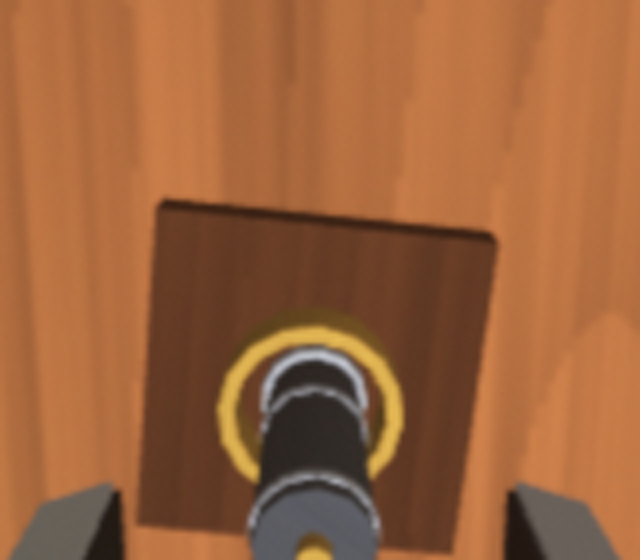

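View pics/s13.png

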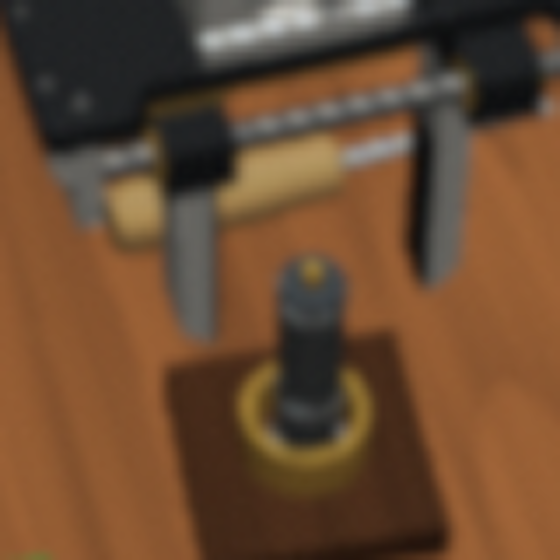

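>>> servo_tool(
  rows=[
    [0,0,-25,0],
    [0,0,-65,0],
    [0,0,-100,0],
    [3,-25,-110,0],
    [7,-70,-110,0],
    [11,-115,-110,0],
    [16,-162,-110,0],
    [20,-209,-110,0],
    [25,-256,-110,0],
    [30,-303,-110,0],
  ],
)

```text
time: 27.95
eef_pos: [479.4, -22.1, 167.2]
orientation: [3.141, -0.0, 0.001]
force: [1.1, -0.7, -0.1]
finger_gap: 65.7
```

>>> servo_tool(
  rows=[
    [4,-46,0,0],
    [9,-92,0,0],
    [13,-138,0,0],
    [18,-184,0,0],
    [22,-230,0,0],
    [26,-270,0,0],
    [29,-305,0,0],
    [31,-325,0,0],
    [32,-335,0,0],
    [32,-336,0,0],
  ],
)

```text
time: 28.95
eef_pos: [511.3, 312.6, 166.6]
orientation: [3.142, 0.002, -0.001]
force: [-0.5, -0.8, 0.1]
finger_gap: 65.9
```

```bash
python3 look.py w14 wrist
```

```text
29.0 [511.5 311.6 166.7] [ 3.1412e+00  0.0000e+00 -5.0000e-04] [ 0.48 -0.36 -0.22] 65.6
```

View pics/w14.png

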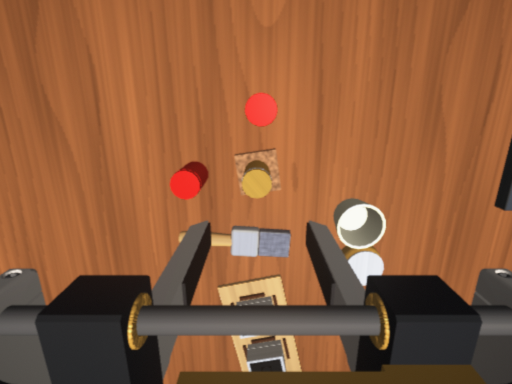

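Three weight-shaped things: red cylinders at (262,108) and (186,183), and a brass one on the cork at (257,182). The brass one is the one meant, which I'll confirm in a crop.

Run:
```python
from h import *
c=pickle.load(open("w14.pkl","rb"));crop(c,215,140,90,70,8,"w14c.png")
```

```text
(no output)
```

View pics/w14c.png

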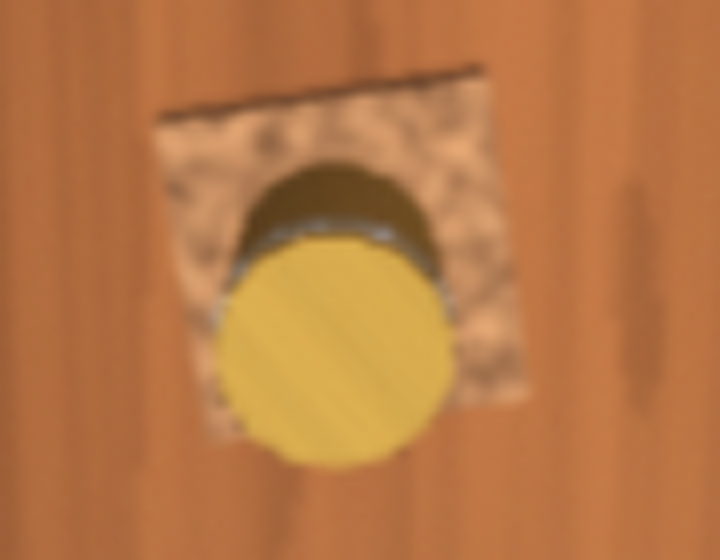

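Run:
```python
from h import *
c=pickle.load(open("w14.pkl","rb"));print(ray(c,215+336/8,140+352/8,72), ray(c,186,183,70))
print(corners(c,[(157,122),(485,75),(530,395),(212,442)],8,215,140,12))
```

```text
[508.96204982 311.64667254  72.        ] [427.18625405 312.27538251  70.        ]
([[479.1, 334.9], [533.3, 342.7], [542.0, 287.8], [487.3, 279.3]], array([510.56730082, 311.35813007]), array([510.44761499, 311.18320534]))
```

>>> servo_tool(
  rows=[
    [-1.5,0.5,15,0],
    [-1.5,0.5,40,0],
    [-1.5,0.5,65,0],
    [-1.5,0.5,90,0],
    [-1.5,0.5,112,0],
    [-1.5,0.5,128,0],
    [-1.5,0.5,136,0],
    [-1.5,0.5,138.8,0],
    [-1.5,0.5,138.8,0],
    [-1.5,0.5,138.8,0],
  ],
)

```text
time: 30.0
eef_pos: [510.5, 311.7, 29.0]
orientation: [-3.141, 0.0, -0.002]
force: [-0.5, -0.3, -0.4]
finger_gap: 66.2
```

>>> servo_tool(
  rows=[
    [0,0,0,0],
    [0,0,0,0],
    [0,0,0,0],
    [0,0,0,0],
    [0,0,0,0],
    [0,0,0,0],
    [0,0,0,0],
    [0,0,0,0],
    [0,0,0,0],
    [0,0,0,0],
  ],
  grip=0,
  newtons=40,
)

```text
time: 31.0
eef_pos: [509.9, 311.6, 28.1]
orientation: [3.142, 0.0, -0.0]
force: [-1.8, -0.4, 3.8]
finger_gap: 33.4
```

```bash
python3 look.py w15 wrist 180 130 160 140 4
```

```text
31.05 [509.9 311.5  28.1] [-3.1416e+00 -0.0000e+00  1.0000e-04] [-2.63 -0.39  3.41] 33.3
```

View pics/w15.png

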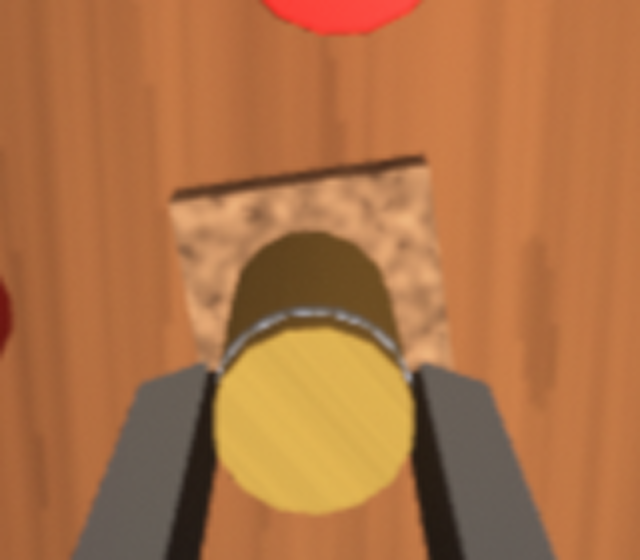

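Run:
```python
from h import *
c=pickle.load(open("w15.pkl","rb"));print(ray(c,180+314/4,130+420/4,72))
c=pickle.load(open("w9.pkl","rb"));print(corners(c,[(150,78),(490,12),(535,245),(203,310)],6,200,170,42))
```

```text
[509.08999953 312.46249087  72.        ]
([[492.9, 19.8], [546.8, 30.5], [555.0, -8.6], [500.4, -20.0]], array([523.91704181,   5.62644969]), array([523.76787043,   5.41459554]))
```

>>> servo_tool(
  rows=[
    [0,0,-8,0],
    [0,0,-25,0],
    [0,0,-50,0],
    [0,0,-75,0],
    [0,3,-82,0],
    [2,30,-82,0],
    [4,70,-82,0],
    [6,110,-82,0],
    [8,152,-82,0],
    [10,196,-82,0],
  ],
)

```text
time: 32.05
eef_pos: [519.3, 113.6, 109.3]
orientation: [3.141, 0.0, -0.002]
force: [0.8, 0.7, -5.1]
finger_gap: 33.3
```

>>> servo_tool(
  rows=[
    [2,40,0,0],
    [3.5,75,0,0],
    [4.5,97,0,0],
    [4.9,108,0,0],
    [4.9,110.5,0,0],
    [4.9,110.5,0,0],
    [4.9,110.5,0,0],
    [4.9,110.5,8,0],
    [4.9,110.5,15,0],
    [4.9,110.5,18,0],
  ],
)

```text
time: 33.05
eef_pos: [524.3, 5.4, 90.9]
orientation: [3.142, 0.001, -0.002]
force: [0.5, -0.6, -5.8]
finger_gap: 33.4
```

```bash
python3 look.py w16 wrist 180 110 160 140 4;python3 look.py s16 side 200 130 130 110 6
```

```text
33.1 [524.2   5.3  90.8] [ 3.1416e+00  7.0000e-04 -2.6000e-03] [-1.18 -0.85 -5.99] 33.5
33.15 [524.4   5.2  91.3] [ 3.1416e+00  6.0000e-04 -2.1000e-03] [-0.43 -0.61 -5.  ] 33.4
```

View pics/w16.png

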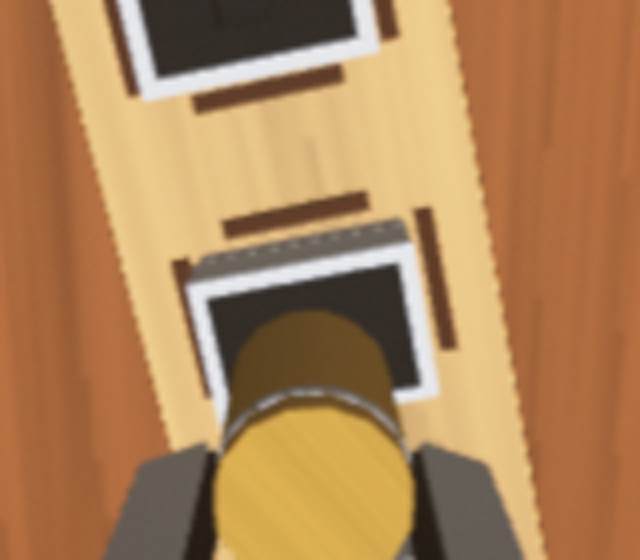

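View pics/s16.png

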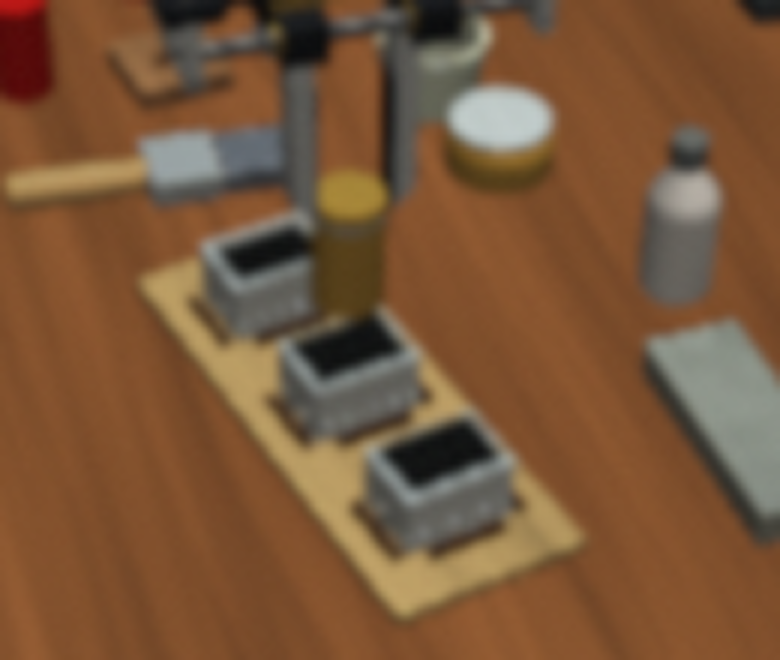

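>>> servo_tool(
  rows=[
    [0,0,5,0],
    [0,0,12,0],
    [0,0,18,0],
    [0,0,22,0],
    [0,0,25,0],
    [0,0,27.5,0],
    [0,0,29.5,0],
    [0,0,30.5,0],
    [0,0,31,0],
    [0,0,31,0],
  ],
)

```text
time: 34.15
eef_pos: [524.9, 5.0, 61.2]
orientation: [3.142, 0.0, -0.0]
force: [-2.4, -0.1, -0.6]
finger_gap: 33.7
```

```bash
python3 look.py s17 side 200 130 130 110 6
```

```text
34.2 [524.9   5.   61.2] [ 3.1415e+00 -1.0000e-04 -1.0000e-04] [-1.55 -0.   -1.76] 33.4
```

View pics/s17.png

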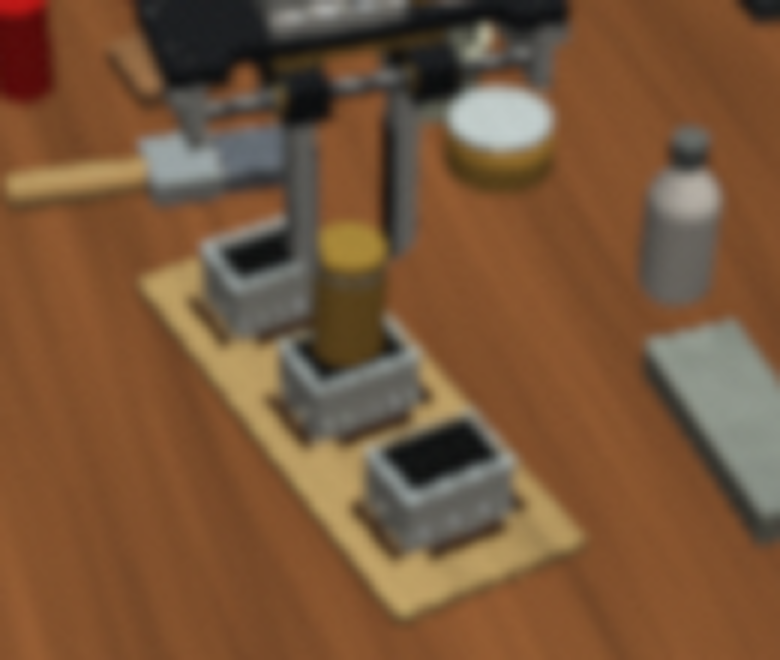

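>>> servo_tool(
  rows=[
    [0,0,0.3,0],
    [0,0,0.6,0],
    [0,0,0.8,0],
    [0,0,0.8,0],
    [0,0,0.8,0],
    [0,0,0.8,0],
    [0,0,0.8,0],
    [0,0,0.8,0],
    [0,0,0.8,0],
    [0,0,0.8,0],
  ],
)

```text
time: 35.2
eef_pos: [524.9, 5.0, 60.3]
orientation: [3.142, 0.0, 0.0]
force: [-2.1, 0.9, -1.0]
finger_gap: 33.5
```

>>> servo_tool(
  rows=[
    [0,0,0.3,0],
    [0,0,0.6,0],
    [0,0,0.8,0],
    [0,0,0.8,0],
    [0,0,0.8,0],
    [0,0,0.8,0],
    [0,0,0.8,0],
    [0,0,0.8,0],
    [0,0,0.8,0],
    [0,0,0.8,0],
  ],
)

```text
time: 36.2
eef_pos: [525.0, 5.0, 59.9]
orientation: [3.142, 0.0, 0.0]
force: [-4.2, 0.3, 9.3]
finger_gap: 33.3
```

>>> servo_tool(
  rows=[
    [0,0,-0.3,0],
    [0,0,-0.6,0],
    [0,0,-0.6,0],
    [0,0,-0.6,0],
    [0,0,-0.6,0],
    [0,0,-0.6,0],
    [0,0,-0.6,0],
    [0,0,-0.6,0],
    [0,0,-0.6,0],
    [0,0,-0.6,0],
  ],
)

```text
time: 37.2
eef_pos: [524.9, 5.0, 60.1]
orientation: [3.142, -0.0, 0.0]
force: [-2.1, 0.3, 3.6]
finger_gap: 33.3
```

>>> servo_tool(
  rows=[
    [0,0,0,0],
    [0,0,0,0],
    [0,0,0,0],
    [0,0,0,0],
    [0,0,0,0],
    [0,0,0,0],
    [0,0,0,0],
    [0,0,0,0],
    [0,0,0,0],
    [0,0,0,0],
  ],
  grip=0.7,
)

```text
time: 38.2
eef_pos: [524.9, 5.0, 60.1]
orientation: [3.142, 0.0, -0.0]
force: [-0.5, 0.2, -0.5]
finger_gap: 66.1
```

>>> servo_tool(
  rows=[
    [0,0,-10,0],
    [0,0,-25,0],
    [0,0,-45,0],
    [0,0,-70,0],
    [0,0,-95,0],
    [0,0,-115,0],
    [0,0,-125,0],
    [0,0,-130,0],
    [0,0,-130,0],
    [0,0,-130,0],
  ],
)

```text
time: 39.2
eef_pos: [524.5, 5.0, 189.3]
orientation: [3.142, 0.0, -0.002]
force: [-0.2, 0.1, -0.5]
finger_gap: 65.8
```

```bash
python3 look.py w18 wrist 180 100 160 140 4;python3 look.py s18 side 200 130 130 180 3.3;python3 look.py c18 scene 210 170 120 85 6
```

```text
39.25 [524.4   5.  189.2] [ 3.1415e+00  1.0000e-04 -2.3000e-03] [-0.14 -0.5   0.21] 65.8
39.3 [524.4   5.  189.2] [ 3.1415e+00  1.0000e-04 -2.3000e-03] [ 0.63 -0.22 -0.9 ] 66.0
39.35 [524.5   5.  189.4] [ 3.1416e+00  0.0000e+00 -2.0000e-03] [-0.25  0.1  -0.78] 65.5
```

View pics/w18.png

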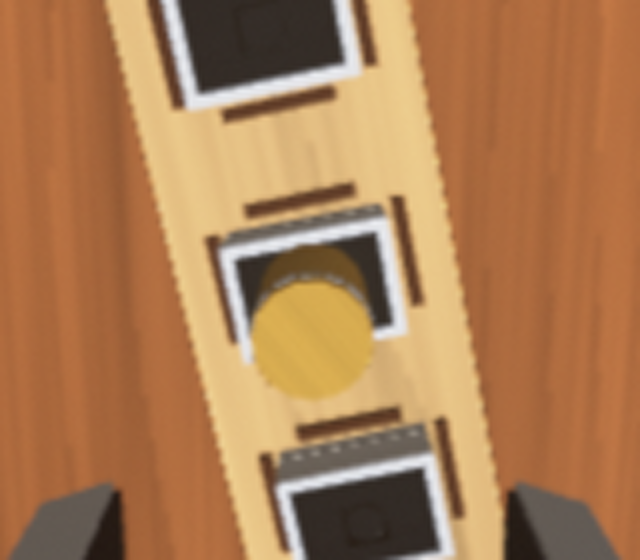

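View pics/s18.png

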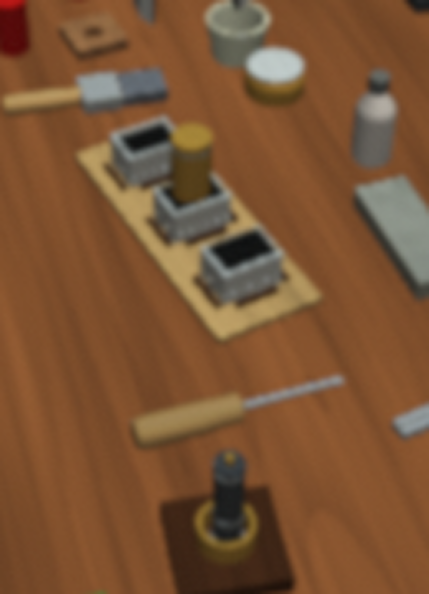

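View pics/c18.png

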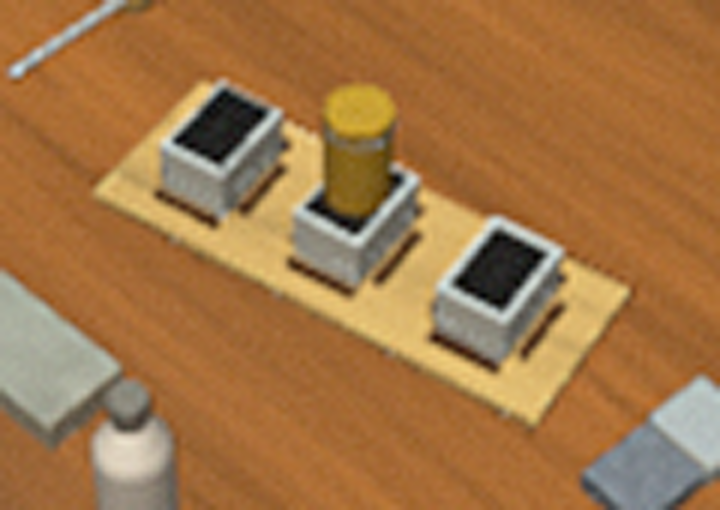

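Run:
```python
from h import *
from plant import env
c=pickle.load(open("w18.pkl","rb"));print(ray(c,180+312/4,100+340/4,104))
print(corners(c,[(218,246),(388,215),(407,330),(244,362)],4,180,100,42))
d=pickle.load(open("s18.pkl","rb"));e=pickle.load(open("c18.pkl","rb"))
print("tri top",tri([(d,200+193/3.3,130+139/3.3),(e,210+360/6,170+110/6)]))
env.hand_in()
```

```text
[523.23593059   5.41375433 104.        ]
([[492.5, 20.3], [547.9, 30.5], [554.9, -8.1], [500.3, -19.2]], array([524.27084497,   5.82782904]), array([523.87241012,   5.84773947]))
tri top [524.9913122    6.86349165 100.88026257]
the job is handed in; nothing more can be done
```

I tested all three blocks from left to right at about 15 N. The middle block is the soft one, and the brass weight now stands on it. The job is handed in, after about 39 s of the 72 s allowed; no verdict comes back.

| Block | Force (N) | How far the pin was pushed back, read off the brass rod in the wrist pictures (mm) | Result |
|---|---|---|---|
| Left | about 14.5 | about 9 | firm |
| Middle | about 14.5 | about 3 | soft |
| Right | about 15 | about 8.5 to 9 | firm |

**Gauge:** it is back in its ring on the brown stand and let go, upright and central to within about 1 mm in the pictures.

**Weight:** the last pictures show it upright, within about 1 mm of the middle of the middle block. Its underside is about 2 mm above the frame, judged from the arm's height at contact. The gripper was clear of everything.

**Blocks and bystanders:** the blocks look unmoved in their nests, and the bystanders in view look undisturbed.

**Disagreements:**
- The scene and side cameras differed from the wrist camera by 2 to 6 mm, so I used the wrist camera with about a 1 mm correction in x.
- From the scene and side cameras, the top of the weight came out at 101 mm, against 104 mm expected. That is within their calibration error.

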